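# Seat the kit drawer and hold the pencil chest's lid at 45 degrees

### The arm

A 6-joint arm with a two-finger parallel gripper is mounted at the origin on the work surface. World frame = base frame: x ahead of the robot, y to its left, z up, the work surface at z = 0. Lengths are in mm, angles in rad, forces in N, time in s.
With the tool pointing down it reaches from about 275 to 1000 mm from the base axis. Payload 8.4 kg.
Tool frame: the origin (TCP) lies at the very end of the fingers, on their centre line; the grasp point (between the pads) lies 19 mm behind it; z points along the fingers, x is the direction in which the jaws open and shut, and the axes are right-handed (so a half turn about z gives the same grasp; the last joint's range is limited). The gripper opens to 85 mm and grips with 20 to 120 N. Pads are 22 mm wide; open, the fingers measure 114 mm over their backs; the gripper's body (76 mm by 85 mm) begins 54 mm behind the grasp point. The pads swing forward as they close: fully open they stand 13 mm farther back than shut.
Start: joints at [1.158, 0.353, 1.633, -0, 1.155, -0.002], TCP at [249.588, 573.004, 208.781] pointing down, gripper open.
Joint ranges: [-2.63, 2.63], [-0.92, 2.1], [0.06, 2.66], [-1.3, 4.44], [0, 2.69], [-3.02, 3.02]. Speed limits (rad/s): [2.22, 2.22, 2.79, 3.14, 3.14, 3.14].

### API

Orientations are given as [roll, pitch, yaw] about the fixed x, y, z axes, in that order (R = Rz(yaw) Ry(pitch) Rx(roll)).
In Python, from rig import r gives the robot as it stands.
- The arm moves only by the tool arm_command, never from a script. Its argument "targets" is a list of rows, each a list of 6 numbers: the shift along the tool's x, y, z in m, then the turn, a rotation vector about the tool's x, y, z in rad. A call has 1 to 20 rows; each row shifts and turns the commanded pose from where the row before left it, along the tool's axes as they then stand; what a row does not reach is not made up. A row lasts 1/12 s, in which the tool goes at most 41.7 mm and 7.16 degrees, less where a joint would pass 70% of its speed; a pose out of reach is approached as far as the arm can. A call is refused whole if a number of a shift passes 0.0417 or a number of a turn 0.125, either way. A call with a gripper value outside its range is refused whole. "fingers" is the finger opening in m, from 0 to 0.0854, set as the call begins (left out, the last holds). The fingers move at their own pace and stop on an object; "squeeze" is the grip in N (left out, the last holds). Time passes only in rows, so rows that do not move let the fingers close. It gives the time, the measured TCP pose, the force and the opening at its end, in the units of the state.
- r.sense(): the state, without advancing time (a new reading comes with each control period).
- r.grab_frame(name): name is "side" or "top"; returns a dict with "image" (480x640x3 uint8, blue, green, red), "fx", "fy", "cx", "cy" (pixels), "xyz" and "orientation" of the camera in the world. Camera axes: x right, y down, z forward; pixel columns grow to the right and rows downward; lengths in mm; the calibration is good to about 2 mm. A picture is of the moment at which its call begins. There is no depth.
- r.sign_off(): hands the job in, once; it reports no verdict.
The state is a dict: "clock": time; "qpos": joint angles; "qvel": joint speeds; "joint_efforts": joint torques, N m; "eef_pos": TCP position; "tcp_rot": TCP orientation; "contact_force": force on the tool from outside, world axes, zero at the start; "wrist_torque": the same for the moment, N m; "opening": opening from 0.0 (shut) to 1.0 (fully open).
Only numpy, scipy, OpenCV 4.12 (cv2) and the standard library are available. Lean on these libraries where they do the work, as an engineer would, in place of code of your own. Each camera call takes 0.05 s, during which the arm holds its last target.

### The job

Push the open drawer of the little wooden pencil-parts chest fully home, until it seats in its catch. Then lift the chest's lid by its front tab and hold it open at 45 degrees so that the parts inside can be picked out; the lid falls shut if let go, so finish with the gripper still holding it there and the drawer still home. Leave the saucer, the copper ring and the pocket clip where they lie.

Things in the scene. Friction and masses are not known exactly. Their poses are not given: they have to be found in the camera images.
- chest: Fixed pale wooden chest, 170 mm deep (its x), 200 mm wide (its y), 78 mm high without its lid. Origin: centre of its underside on the table; front faces -x (roughly to the robot, turned up to 0.3 rad), z up. The drawer fills the lower front (drawer front 186 mm wide, 9 to 47 mm above the table); above it a shallow parts compartment under the hinged lid.
- drawer (a joint): How far the drawer is pulled out to the chest's -x, in m: 0 = home (front flush with the chest's, chest x = -85 mm); starts 0.03 to 0.065. It needs about 0.8 N and stays where left; from 16 mm to 8 mm before home a sprung catch resists with up to some 2.5 N more, then draws it in to a hard stop and keeps it there.
- knob_left (a point): Centre of the end face of the drawer's left knob (chest y = +60 mm), a steel mushroom knob: head 20 mm across and 14 mm thick, standing 38 mm out of the drawer front, its centre 29 mm above the table. Moves with the drawer; with the drawer home it is at chest x = -123 mm. Axes parallel to the chest's.
- knob_right (a point): The same for the right knob, at chest y = -60 mm.
- lid (a joint): Opening angle of the lid in rad: 0 = shut (flat), 0.785 = 45 degrees, stop at 1.9. The hinge is free: the lid falls shut by its own weight (0.2 to 0.4 kg; 1 to 2 N lifts it at the tab). Board 173 mm (hinge to front edge) by 204 mm by 10 mm; its top is 88 mm above the table when shut.
- tab (a point): Grip centre of the lid's black tab: a flat bar 22 mm wide (chest y), 12 mm thick, in the middle of the lid's front edge, in its plane, standing 34 mm out beyond that edge over the drawer. The point lies 21 mm beyond the edge, mid width and thickness: 194 mm from the hinge along the lid, 6 mm above its underside; 84 mm above the table when shut. Axes turn with the lid.
- chest_hinge (a point): Middle of the lid's hinge line, along the chest's y at the chest's rear top edge (chest x = +85 mm, 78 mm above the table), at the height of the lid's underside. The front edge and tab swing up and away from the robot about it.
- jig: Bystander, fixed: dark wooden assembling jig, base 150 x 90 mm, with a silver barrel lying in two blocks and a black tightening knob of 48 mm diameter, 86 mm high in all. Origin: centre of its underside.
- saucer: Bystander, loose: white ceramic saucer, 130 mm across, 20 mm high. Origin: centre of its underside.
- grip_ring: Bystander, loose: copper grip ring standing on its end, 20 mm across, 12 mm bore, 20 mm high. Origin: centre of its underside.
- clip: Bystander, loose: folded steel pocket clip, 46 x 8 x 8 mm, lying flat. Origin: centre of its underside.

How it is judged (in metres and radians):
On the way:
1. the drawer is home in its catch, the lid still shut (value of joint drawer below 0.003 m and value of joint lid below 0.15 rad), for 0.2 s.
At the end, for the whole second after the job is handed in: The lid stands still at 45 degrees (within 6 degrees), carried by the fingers (contact above 0.3 N); the drawer is home (within 3 mm); saucer, ring and clip are within 30 mm of where they were (value of joint lid between 0.68 and 0.89 rad and velocity of joint lid between -0.1 and 0.1 rad/s and contact force between lid and the fingers above 0.3 N and value of joint drawer below 0.003 m and distance of each of saucer, grip_ring, clip from where it was at the start of the episode below 0.03 m); the arm keeps its last pose, push and grip.
It fails at once if the saucer, the copper ring or the clip is shifted by more than 30 mm (distance of any of saucer, grip_ring, clip from where it was at the start of the episode above 0.03 m).
It also fails if it takes over 54 s, if anything falls off the work surface, if the arm or the gripper's body presses on something with over 40 N, if the wrist force passes 120 N, or if a joint passes its speed limit or range.

## Working session

There is one attempt and no reset: what is moved stays moved. The work goes in short steps, Python scripts to look and compute and a tool call to move; the robot and the scene stay as the last step left them, time stands still between calls to the robot, and variables do not carry over. Pictures are saved under pics/ and viewed, and the job is handed in when it is done.

Besides the shell and the picture viewer there is one more tool, called after "Emit:" by a JSON object that holds its "op" and its "data". arm_command: Moves the arm, as the interface text tells. Its arguments: {"type":"object","properties":{"targets":{"type":"array"},"fingers":{"type":"number"},"squeeze":{"type":"number"}},"required":["targets"]}

```bash
mkdir -p pics; ls; python3 - <<'E'
from rig import r
import cv2
s=r.sense();print(s)
for n in("side","top"):
    f=r.grab_frame(n);cv2.imwrite(f"pics/{n}0.png",f["image"]);print({k:v for k,v in f.items() if k!="image"})
E
```

```text
pics
{'clock': 0.0, 'qpos': array([ 1.15761782e+00,  3.53606926e-01,  1.63413784e+00, -1.18508063e-05,
        1.15522489e+00, -2.39064835e-03]), 'qvel': array([-0.00138786,  0.00192613, -0.00163352,  0.00065184,  0.00040231,
       -0.00102358]), 'joint_efforts': array([ 1.07077224e-04, -6.05255270e+01, -3.42059970e+01,  1.32535996e-05,
        9.50824236e-03, -6.86572079e-06]), 'eef_pos': array([249.37371529, 572.53286489, 208.08587192]), 'tcp_rot': array([3.14158511e+00, 1.37702699e-03, 1.16001326e+00]), 'contact_force': array([ 0.21943244,  0.46832851, -0.76390588]), 'wrist_torque': array([0.00678089, 0.00346236, 0.02189498]), 'opening': 1.0044563045466304}
{'fx': 472.83063224012096, 'fy': 472.83063224012096, 'cx': 320.0763812539874, 'cy': 237.88452690899987, 'xyz': array([448.95706142, 798.73892819, 649.66119127]), 'orientation': array([-2.18317599e+00,  1.33917728e-03, -2.96631462e+00])}
{'fx': 562.8770394466517, 'fy': 562.8770394466517, 'cx': 325.0345327170692, 'cy': 235.5732530818268, 'xyz': array([ 431.0534153 ,   14.83220166, 1360.76964428]), 'orientation': array([-3.01178326, -0.01044856, -1.5580523 ])}
```

View pics/side0.png

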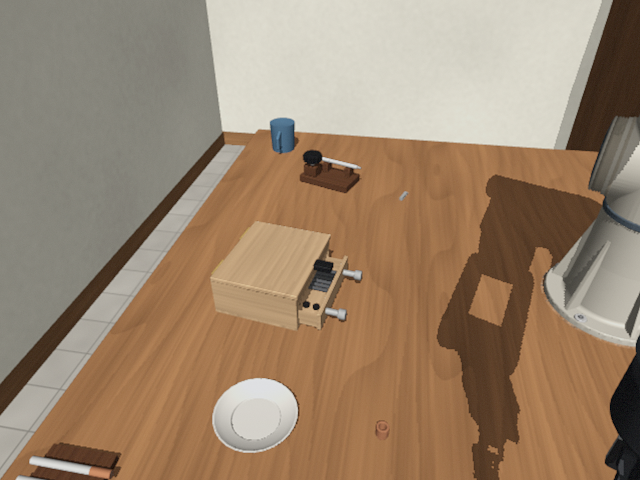

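View pics/top0.png

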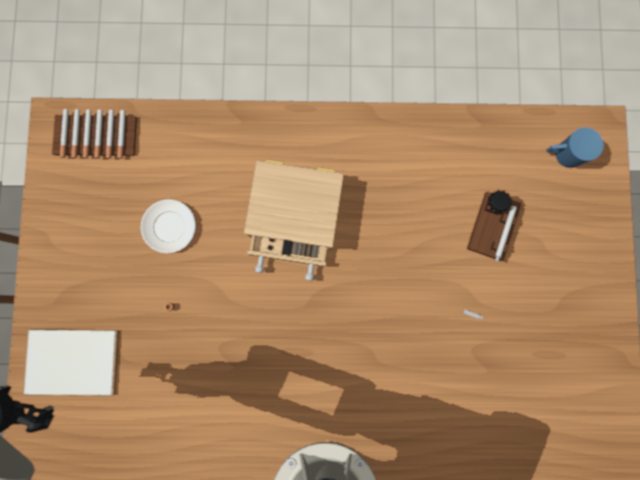

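The chest is at about (295,203) in the top view, with its drawer open towards the robot and its knobs at (262,265) and (311,272). The saucer, ring and clip lie well clear of it. I'll enlarge both views.

```bash
cat > h.py <<'E'
import numpy as np, cv2
from scipy.spatial.transform import Rotation as R
from rig import r
def cam(n):
    f=r.grab_frame(n); return f
def Rm(o): return R.from_euler('xyz',o).as_matrix()
def ray(f,u,v,z):
    d=Rm(f['orientation'])@np.array([(u-f['cx'])/f['fx'],(v-f['cy'])/f['fy'],1]); c=np.array(f['xyz'])
    return c+d*(z-c[2])/d[2]
def proj(f,P):
    p=(np.atleast_2d(P)-f['xyz'])@Rm(f['orientation'])
    return np.c_[p[:,0]/p[:,2]*f['fx']+f['cx'],p[:,1]/p[:,2]*f['fy']+f['cy']]
def crop(f,x,y,w,h,k,name):
    cv2.imwrite(name,cv2.resize(f['image'][y:y+h,x:x+w],None,fx=k,fy=k,interpolation=cv2.INTER_CUBIC))
E
python3 - <<'E'
from h import *
crop(cam('top'),230,145,130,145,4,'pics/t1.png')
crop(cam('side'),200,210,180,130,4,'pics/s1.png')
E
```

```text
(no output)
```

View pics/t1.png

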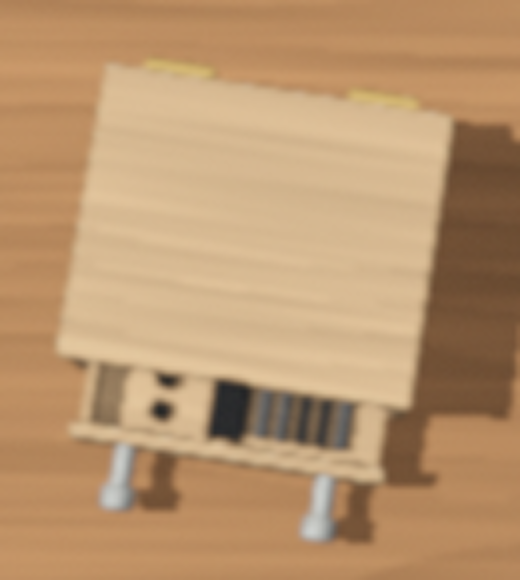

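View pics/s1.png

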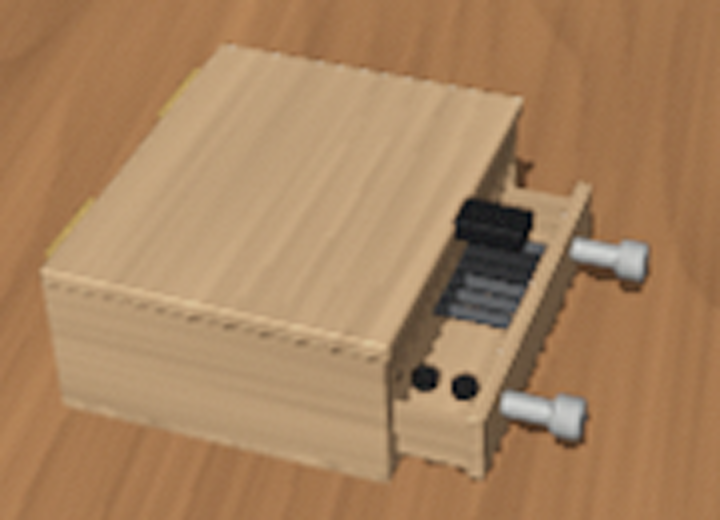

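```bash
cat > fit.py <<'E'
from h import *
from scipy.optimize import least_squares
def px(a,ox,oy): return [((x+.5)/4-.5+ox,(y+.5)/4-.5+oy) for x,y in a]
T=px([(107,66),(452,116),(411,409),(58,352),(115,507),(318,538)],230,145)
S=px([(43,272),(228,44),(522,100),(390,355),(574,420),(640,263)],200,210)
ft,fs=cam('top'),cam('side')
def pts(p):
    x,y,a,d=p; c=np.array([[85,102,88],[85,-102,88],[-88,-102,88],[-88,102,88],[-123-d,60,29],[-123-d,-60,29]],float)
    M=np.array([[np.cos(a),-np.sin(a)],[np.sin(a),np.cos(a)]]); c[:,:2]=c[:,:2]@M.T+[x,y]; return c
f=lambda p: np.r_[proj(ft,pts(p))-T,proj(fs,pts(p))-S].ravel()
s=least_squares(f,[520,60,-.1,50],x_scale=[1,1,.01,1]); print(s.x); print(s.fun.reshape(-1,2).round(1))
for n,a,b in(('top only',0,12),('side only',12,24)):
    q=least_squares(lambda p:f(p)[a:b],s.x,x_scale=[1,1,.01,1]); print(n,q.x)
print(pts(s.x)[4:])
E
python3 fit.py
```

```text
[ 6.71253372e+02  7.88870258e+01 -1.41253611e-01  4.03436894e+01]
[[-1.3 -0.3]
 [-0.5  0.6]
 [-1.6  0.8]
 [-1.9  1.3]
 [-0.7 -0.2]
 [-1.3 -0.1]
 [-0.9 -1.7]
 [-1.2 -1.4]
 [ 0.8 -1.6]
 [-0.2 -2.9]
 [ 0.6 -1.5]
 [-0.  -1.3]]
top only [ 6.72781450e+02  7.61372702e+01 -1.38677621e-01  4.22695686e+01]
side only [ 6.69112823e+02  8.39240983e+01 -1.42769682e-01  3.81141278e+01]
[[517.98359967 161.28567801  29.        ]
 [501.08947767  42.48084376  29.        ]]
```

Emit:
{"op": "arm_command", "data": {"targets": [[0,0,0,0,0,-0.09],[0,0,0,0,0,-0.09],[0,0,0,0,0,-0.09]], "fingers": 0, "squeeze": 40}}

```text
clock: 0.55
eef_pos: [249.5, 572.9, 208.7]
tcp_rot: [-3.142, 0.0, 1.434]
contact_force: [0.3, -0.0, -0.3]
opening: 0.606
```

```bash
cat >> h.py <<'E'
def go(P,yaw=None,tilt=0):
    "shift to P in present tool axes and turn (rotvec) to yaw/tilt"
    s=r.sense(); M=Rm(s['tcp_rot']); d=M.T@(np.array(P)-s['eef_pos'])
    print('pos',s['eef_pos'].round(1),'rot',s['tcp_rot'].round(3),'F',s['contact_force'].round(2),'op',round(s['opening'],2),'t',round(s['clock'],2),'q',s['qpos'].round(2))
    print('shift tool mm',d.round(1))
    if yaw is not None:
        G=R.from_euler('xyz',[np.pi,0,yaw])*R.from_rotvec([-tilt,0,0])
        print('turn',(R.from_matrix(M.T)*G).as_rotvec().round(4))
E
python3 -c "
from h import *
go([467,168,208],1.43)"
```

```text
pos [249.5 572.9 208.7] rot [-3.142  0.     1.434] F [ 0.34 -0.04 -0.33] op 0.61 t 0.55 q [ 1.16  0.35  1.63 -0.    1.16 -0.28]
shift tool mm [-371.6  270.5    0.7]
turn [-0.      0.0002  0.0045]
```

Emit:
{"op": "arm_command", "data": {"targets": [[-0.0205,0.015,0,0,0,0],[-0.0205,0.015,0,0,0,0],[-0.0205,0.015,0,0,0,0],[-0.0205,0.015,0,0,0,0],[-0.0205,0.015,0,0,0,0],[-0.0205,0.015,0,0,0,0],[-0.0205,0.015,0,0,0,0],[-0.0205,0.015,0,0,0,0],[-0.0205,0.015,0,0,0,0],[-0.0205,0.015,0,0,0,0],[-0.0205,0.015,0,0,0,0],[-0.0205,0.015,0,0,0,0],[-0.0205,0.015,0,0,0,0],[-0.0205,0.015,0,0,0,0],[-0.0205,0.015,0,0,0,0],[-0.0205,0.015,0,0,0,0],[-0.0205,0.015,0,0,0,0],[-0.0205,0.015,0,0,0,0],[0,0,0,0,0,0]]}}

```text
clock: 2.13
eef_pos: [466.7, 166.8, 208.9]
tcp_rot: [3.14, 0.001, 1.428]
contact_force: [0.3, -0.0, -0.2]
opening: -0.002
```

```bash
python3 -c "
from h import *
go([467,168,14],1.43)"
```

```text
pos [466.7 166.8 208.9] rot [3.140e+00 1.000e-03 1.428e+00] F [ 0.29 -0.   -0.16] op -0.0 t 2.13 q [ 0.34  0.15  1.9  -0.    1.09 -1.09]
shift tool mm [ 1.400e+00 -1.000e-01  1.949e+02]
turn [ 0.0012  0.0009 -0.0019]
```

Next I lower the tool to z of about 14 mm.

Emit:
{"op": "arm_command", "data": {"targets": [[0,0,0.025,0,0,0],[0,0,0.025,0,0,0],[0,0,0.025,0,0,0],[0,0,0.025,0,0,0],[0,0,0.025,0,0,0],[0,0,0.025,0,0,0],[0,0,0.025,0,0,0],[0,0,0.02,0,0,0],[0,0,0,0,0,0]]}}

```text
clock: 2.88
eef_pos: [462.5, 169.2, 10.6]
tcp_rot: [-3.137, 0.003, 1.43]
contact_force: [-0.8, -1.0, 0.4]
opening: -0.004
```

```bash
python3 -c "
from h import *
go([467,168,14],1.43)
f=cam('top');crop(f,230,145,130,160,4,'pics/t2.png');print(proj(f,r.sense()['eef_pos']))
f=cam('side');crop(f,200,200,200,150,4,'pics/s2.png');p=proj(f,r.sense()['eef_pos']);print(p,(p-[200,200])*4)"
```

```text
pos [462.5 169.2  10.6] rot [-3.137e+00  3.000e-03  1.430e+00] F [-0.77 -0.97  0.36] op -0.0 t 2.88 q [ 0.35  0.45  2.05  0.    0.65 -1.08]
shift tool mm [-0.6  4.6 -3.4]
turn [-0.0051  0.0026  0.0001]
[[254.31063778 294.47795927]]
[[371.49316723 325.91612972]] [[685.97266894 503.66451886]]
```

View pics/s2.png

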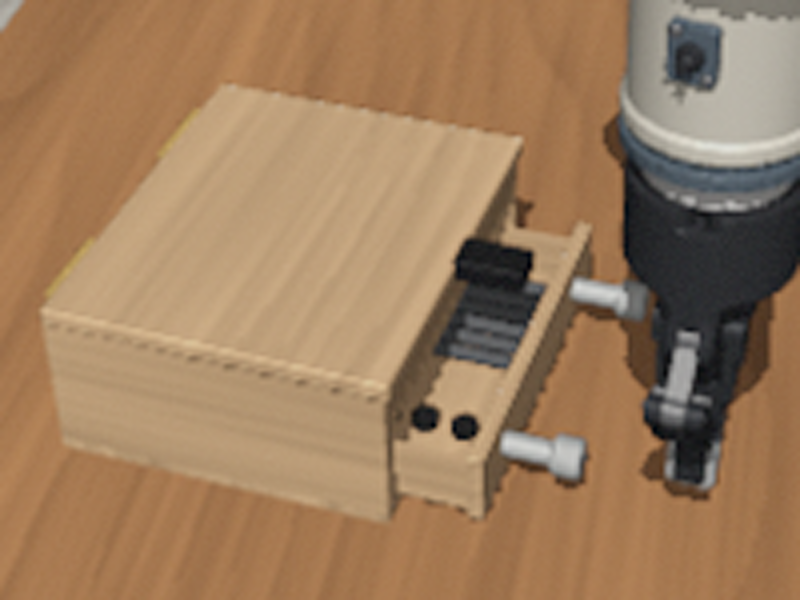

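View pics/t2.png

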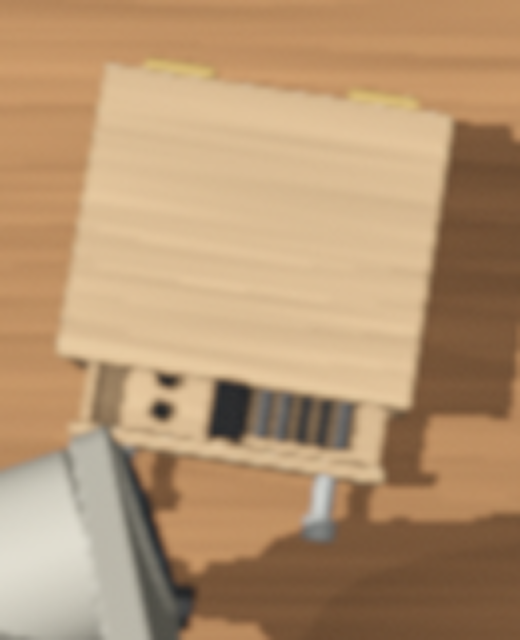

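```bash
python3 -c "
from h import *
f=cam('side')
go([0,0,0])
print(ray(f,343.4,314.9,29), ray(f,346.2,275.6,29))
for z in (0,5,10.6,15): print(z,ray(f,372.4,321.9,z))
crop(f,330,255,80,75,10,'pics/s3.png')
e=r.sense()['eef_pos'];print(((proj(f,[e,e+[0,0,20],e+[-1.5,11,0],e+[1.5,-11,0]])-[330,255])*10).round())"
```

```text
pos [465.5 170.1  14.5] rot [ 3.141 -0.     1.43 ] F [ 0.41 -0.19  0.66] op 0.0 t 3.03 q [ 0.35  0.44  2.05  0.    0.65 -1.08]
shift tool mm [-233.7 -437.1   14.3]
[517.95774563 165.96210426  29.        ] [527.62497622  52.11343035  29.        ]
0 [464.16935657 145.5240424    0.        ]
5 [464.05227788 150.55139277   5.        ]
10.6 [463.92114976 156.18202518  10.6       ]
15 [463.81812052 160.60609351  15.        ]
[[410. 706.]
 [417. 628.]
 [413. 750.]
 [407. 663.]]
```

View pics/s3.png

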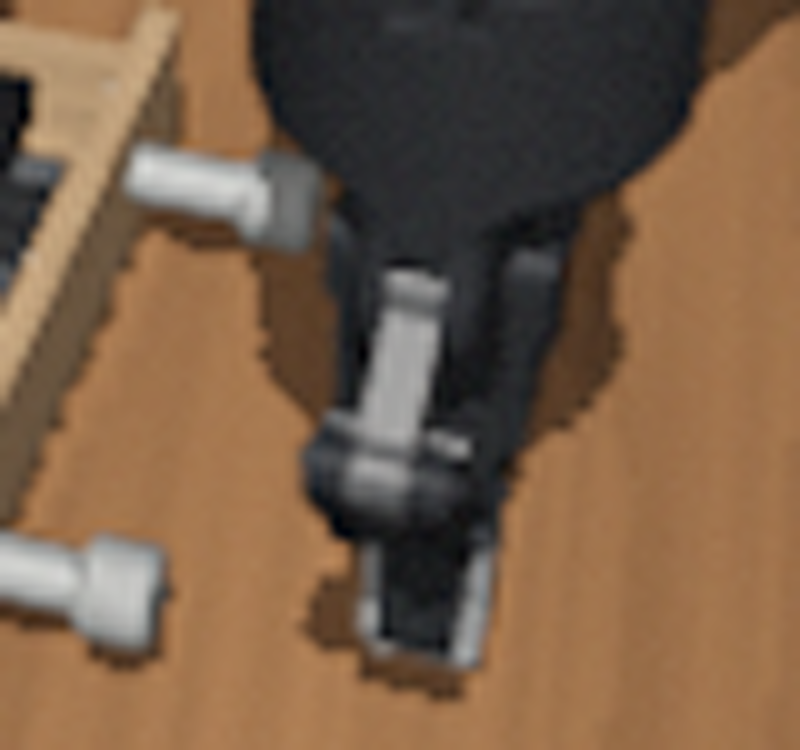

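```bash
python3 -c "
from h import *
f=cam('side');g=cam('top')
print(proj(f,[[0,0,0],[95,0,0],[0,95,0]]),proj(g,[[0,0,0],[95,0,0],[0,95,0],[0,-95,0]]))
print(proj(g,[[249.6,573,208.8],[249.6,573,300]]))
im=cv2.imread('pics/side0.png');cv2.imwrite('pics/b1.png',cv2.resize(im[180:360,520:640],None,fx=4,fy=4))
im=cv2.imread('pics/top0.png');cv2.imwrite('pics/b2.png',cv2.resize(im[360:480,0:100],None,fx=5,fy=5));cv2.imwrite('pics/b3.png',cv2.resize(im[400:480,250:400],None,fx=5,fy=5))
"
```

```text
[[609.10153606 299.37839672]
 [559.24352654 293.90075564]
 [625.41134348 333.78523104]] [[322.91076727 498.28485763]
 [323.45260492 455.20754274]
 [281.54938211 497.87436089]
 [364.2192696  498.69482952]]
[[ 35.75363519 397.89548792]
 [ 10.71721431 405.74548745]]
```

View pics/b1.png

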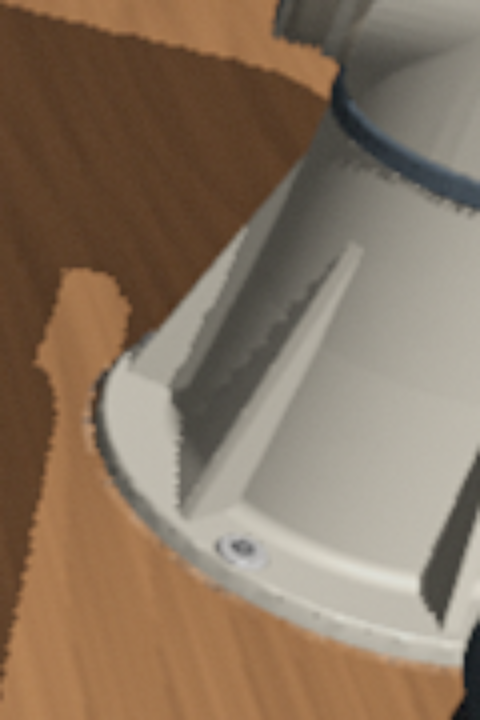

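View pics/b2.png

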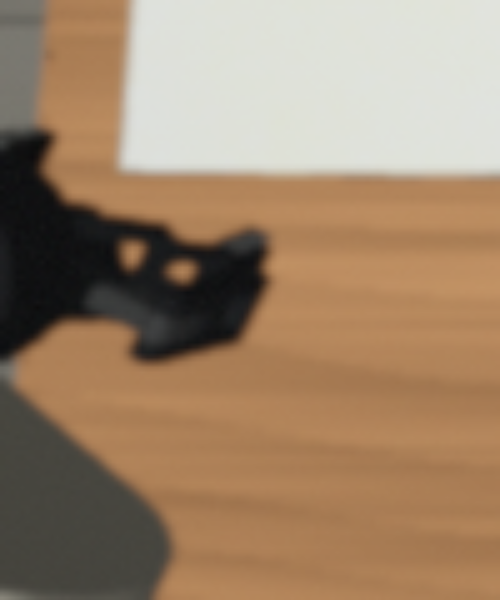

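View pics/b3.png

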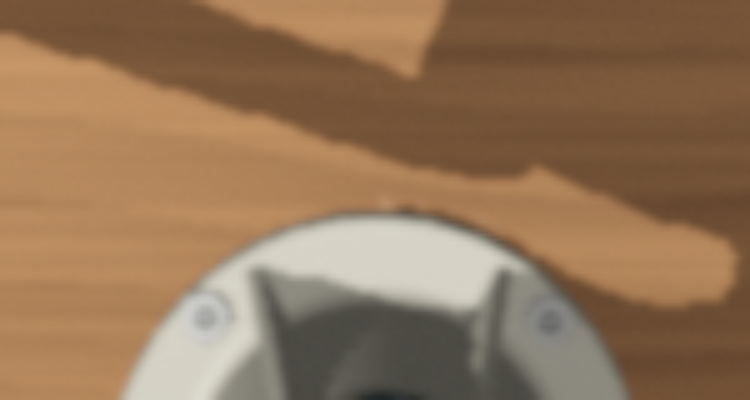

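```bash
python3 -c "
from h import *
from scipy.optimize import least_squares
f=cam('side');g=cam('top')
S=np.array([(92,425),(120,495),(180,557),(240,598),(300,627),(400,655)])/4+[520,180]-.4
T=np.array([(122,398),(180,300),(260,238),(385,211),(500,240),(580,305),(632,398)])/5+[250,400]-.4
for nm,c,P in(('side',f,S),('top',g,T)):
  for z in (0,8):
    W=np.array([ray(c,u,v,z) for u,v in P])
    q=least_squares(lambda p:np.hypot(W[:,0]-p[0],W[:,1]-p[1])-p[2],[0,0,128]);print(nm,z,q.x.round(1),q.fun.round(1))
    q=least_squares(lambda p:np.hypot(W[:,0]-p[0],W[:,1]-p[1])-120,[0,0]);print(nm,z,q.x.round(1),'R120')
"
```

```text
side 0 [  4.1   2.5 121. ] [ 0.4 -0.7 -0.4  0.5  0.8 -0.6]
side 0 [5.  3.1] R120
side 8 [  9.6  12.3 119.5] [ 0.4 -0.7 -0.4  0.5  0.8 -0.6]
side 8 [ 9.1 11.9] R120
top 0 [  0.6  -4.9 124.8] [ 0.1 -0.1  0.1 -0.4  0.3  0.1 -0.2]
top 0 [ 6.8 -4.8] R120
top 8 [  3.1  -4.8 124.1] [ 0.1 -0.1  0.1 -0.4  0.3  0.1 -0.2]
top 8 [ 8.4 -4.7] R120
```

Emit:
{"op": "arm_command", "data": {"targets": [[0,0,0.003,0,0,0],[0,0,0.003,0,0,0],[0,0,0,0,0,0],[0,0,0,0,0,0]]}}

```text
clock: 3.57
eef_pos: [465.0, 169.7, 7.6]
tcp_rot: [-3.141, 0.0, 1.43]
contact_force: [0.2, 0.4, -0.1]
opening: 0.001
```

Emit:
{"op": "arm_command", "data": {"targets": [[0,0,0.002,0,0,0],[0,0,0.001,0,0,0],[0,0,0,0,0,0],[0,0,0,0,0,0]]}}

```text
clock: 3.9
eef_pos: [465.0, 169.7, 4.7]
tcp_rot: [-3.141, 0.0, 1.43]
contact_force: [0.6, 0.1, 0.6]
opening: 0.001
```

```bash
python3 -c "
from h import *
f=cam('side');e=r.sense()['eef_pos'];print(e)
crop(f,330,255,80,75,10,'pics/s4.png')
print(((proj(f,[e,e+[0,0,20],e+[-1.5,11,0],e+[1.5,-11,0]])-[330,255])*10).round())"
```

```text
[465.08895007 169.75145902   4.71690817]
[[410. 743.]
 [416. 666.]
 [412. 787.]
 [407. 699.]]
```

View pics/s4.png

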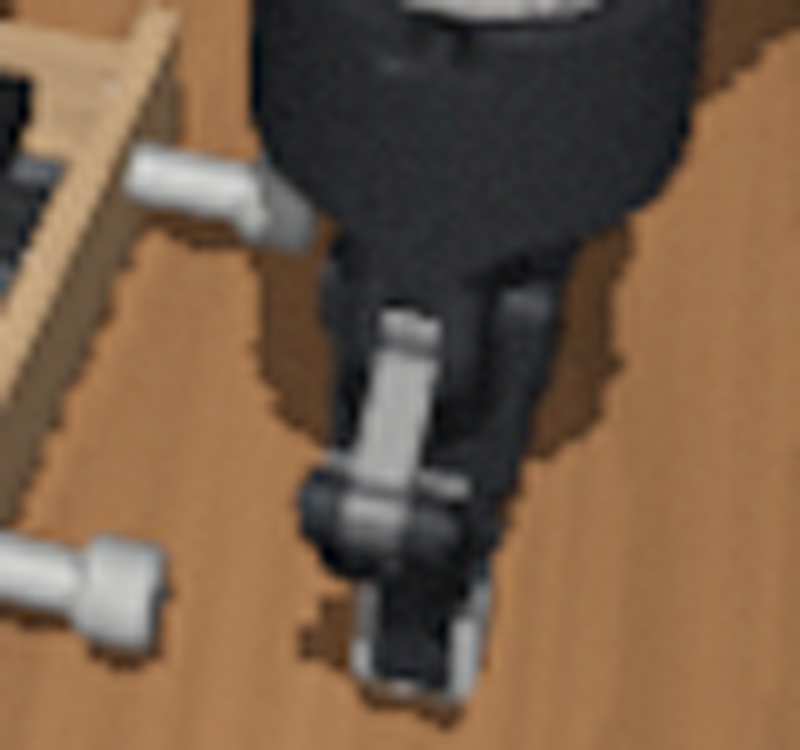

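Emit:
{"op": "arm_command", "data": {"targets": [[0,0,0.001,0,0,0],[0,0,0.001,0,0,0],[0,0,0.001,0,0,0],[0,0,0,0,0,0]]}}

```text
clock: 4.28
eef_pos: [465.0, 169.7, 1.6]
tcp_rot: [-3.141, 0.0, 1.43]
contact_force: [0.1, -0.2, -0.8]
opening: -0.003
```

Emit:
{"op": "arm_command", "data": {"targets": [[0,0,0.001,0,0,0],[0,0,0.001,0,0,0],[0,0,0.001,0,0,0],[0,0,0,0,0,0]]}}

```text
clock: 4.62
eef_pos: [465.0, 169.7, -1.4]
tcp_rot: [-3.141, 0.0, 1.43]
contact_force: [0.5, -0.4, -0.5]
opening: 0.003
```

Emit:
{"op": "arm_command", "data": {"targets": [[0,0,0.001,0,0,0],[0,0,0.001,0,0,0],[0,0,0.001,0,0,0],[0,0,0,0,0,0]]}}

```text
clock: 4.95
eef_pos: [465.0, 169.7, -4.4]
tcp_rot: [-3.141, 0.0, 1.43]
contact_force: [-0.2, 0.1, 0.1]
opening: -0.0
```

```bash
python3 -c "
from h import *
f=cam('side');e=r.sense()['eef_pos'];print(r.sense()['contact_force'],e)
crop(f,330,255,80,75,10,'pics/s5.png')"
```

```text
[-0.55911341  0.92422231 -0.84547839] [464.99940983 169.72505927  -4.34587175]
```

View pics/s5.png

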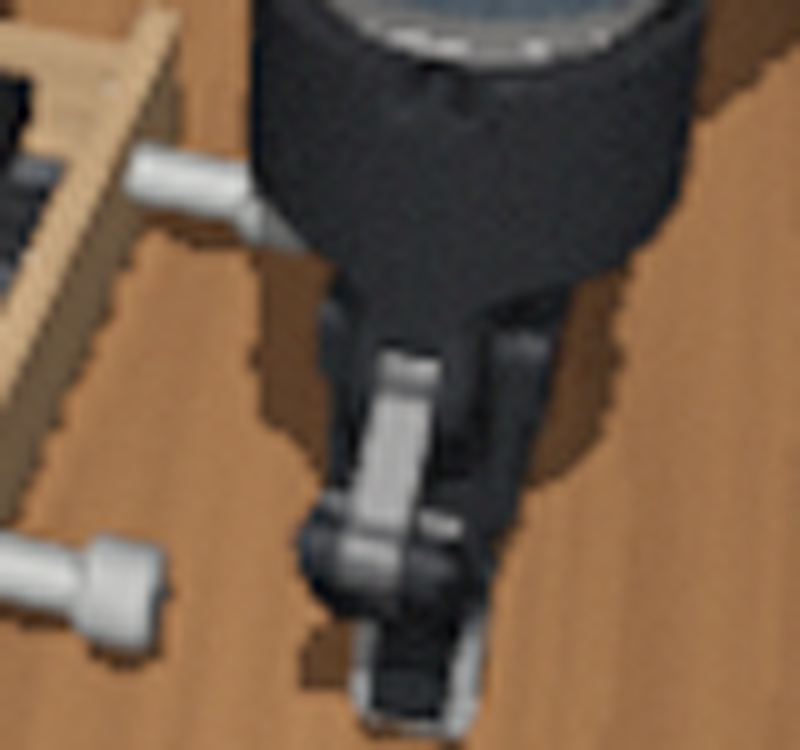

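Emit:
{"op": "arm_command", "data": {"targets": [[0,0,0.001,0,0,0],[0,0,0.001,0,0,0],[0,0,0,0,0,0]]}}

```text
clock: 5.25
eef_pos: [465.1, 169.7, -6.4]
tcp_rot: [-3.141, 0.0, 1.43]
contact_force: [0.2, -0.2, -0.1]
opening: 0.0
```

Emit:
{"op": "arm_command", "data": {"targets": [[0,0,0.001,0,0,0],[0,0,0.001,0,0,0],[0,0,0,0,0,0]]}}

```text
clock: 5.5
eef_pos: [465.0, 169.7, -8.4]
tcp_rot: [-3.141, 0.0, 1.43]
contact_force: [-0.3, 1.1, 0.5]
opening: 0.0
```

Emit:
{"op": "arm_command", "data": {"targets": [[0,0,0.001,0,0,0],[0,0,0.001,0,0,0],[0,0,0,0,0,0]]}}

```text
clock: 5.75
eef_pos: [465.0, 169.7, -10.4]
tcp_rot: [-3.141, 0.0, 1.43]
contact_force: [-0.6, -0.1, -0.2]
opening: -0.001
```

Emit:
{"op": "arm_command", "data": {"targets": [[0,0,0.001,0,0,0],[0,0,0.001,0,0,0],[0,0,0,0,0,0]]}}

```text
clock: 6.0
eef_pos: [465.0, 169.7, -12.4]
tcp_rot: [-3.141, 0.0, 1.43]
contact_force: [0.4, -0.0, 0.3]
opening: 0.001
```

```bash
python3 -c "
from h import *
f=cam('side');print(r.sense()['contact_force'])
crop(f,330,265,80,75,10,'pics/s6.png')"
```

```text
[ 0.62633748 -0.48558306 -0.60358227]
```

View pics/s6.png

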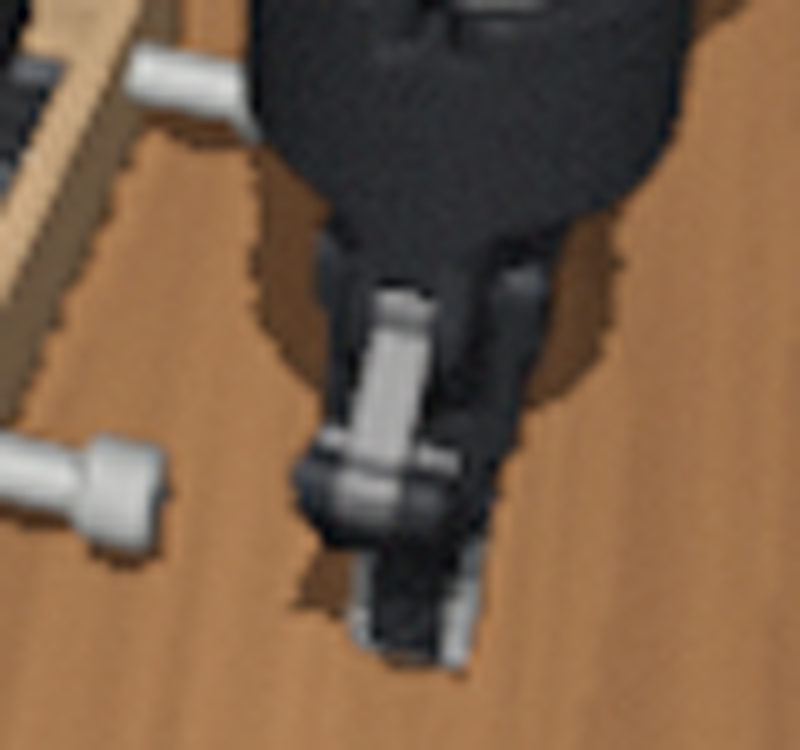

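Emit:
{"op": "arm_command", "data": {"targets": [[0,0,0.0015,0,0,0],[0,0,0.0015,0,0,0],[0,0,0,0,0,0]]}}

```text
clock: 6.3
eef_pos: [465.0, 169.7, -15.5]
tcp_rot: [-3.141, 0.0, 1.43]
contact_force: [-0.2, -0.6, -0.6]
opening: 0.004
```

Emit:
{"op": "arm_command", "data": {"targets": [[0,0,0.0015,0,0,0],[0,0,0.0015,0,0,0],[0,0,0,0,0,0]]}}

```text
clock: 6.55
eef_pos: [465.0, 169.7, -18.5]
tcp_rot: [-3.141, 0.0, 1.43]
contact_force: [0.1, -0.2, 0.7]
opening: -0.003
```

```bash
python3 -c "
from h import *
f=cam('side');print(r.sense()['contact_force'],r.sense()['qpos'])
crop(f,330,265,80,75,10,'pics/s7.png')"
```

```text
[-0.2626398   0.1341489   0.29776487] [ 3.46950859e-01  5.01196122e-01  2.05997590e+00 -1.01353591e-05
  5.80771066e-01 -1.08309834e+00]
```

View pics/s7.png

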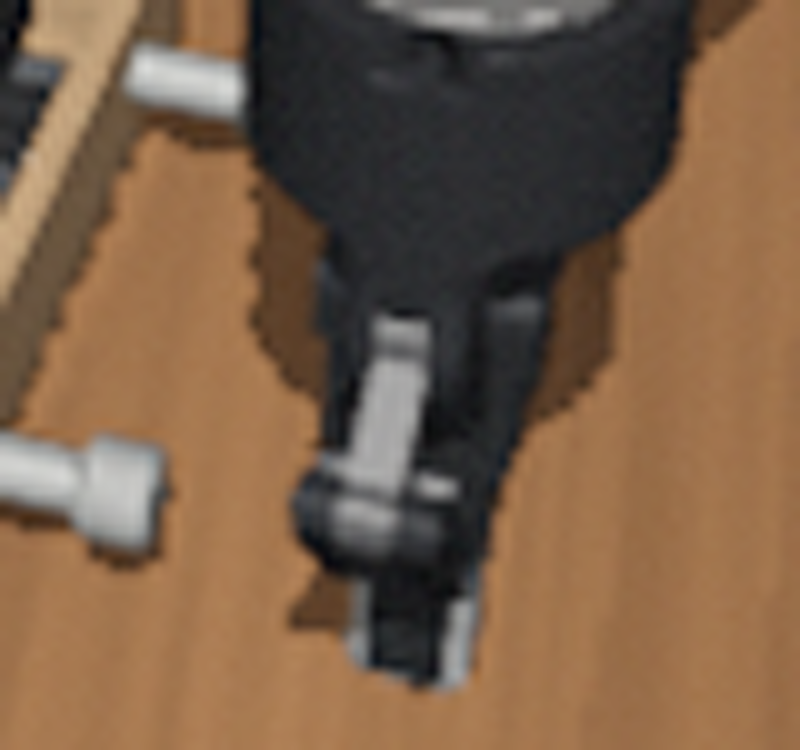

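```bash
python3 -c "
from h import *
f=cam('side')
for p in [(371.4,333.2),(376.5,333.0),(366,331.3)]: print(ray(f,*p,0))
for p in [(346.2-0,0)]: pass
# knob axis ground: left knob
print(ray(f,330+16,265+49.5,29),ray(f,330+11,265+49,29))
crop(f,330,265,80,75,10,'pics/s8.png')
"
```

```text
[463.51515643 174.99058496   0.        ]
[454.22902189 172.84826906   0.        ]
[473.85001819 171.94312656   0.        ]
[513.3480414  164.08811637  29.        ] [522.66644892 164.39203393  29.        ]
```

Emit:
{"op": "arm_command", "data": {"targets": [[0,0,0.001,0,0,0],[0,0,0.001,0,0,0],[0,0,0,0,0,0]]}}

```text
clock: 6.9
eef_pos: [465.1, 169.7, -20.4]
tcp_rot: [-3.141, 0.0, 1.43]
contact_force: [0.3, 0.1, -0.9]
opening: 0.003
```

Emit:
{"op": "arm_command", "data": {"targets": [[0,0,-0.009,0,0,0],[0,0,-0.009,0,0,0],[0,0.012,0,0,0,0],[0,0.012,0,0,0,0],[0,0.006,0,0,0,0],[0,0,0,0,0,0]]}}

```text
clock: 7.4
eef_pos: [497.5, 165.6, -1.9]
tcp_rot: [3.139, -0.001, 1.429]
contact_force: [0.8, -0.9, 1.2]
opening: 0.001
```

```bash
python3 -c "
from h import *
f=cam('side');print(r.sense()['contact_force'],r.sense()['eef_pos'])
crop(f,280,220,110,110,6,'pics/s9.png')"
```

```text
[ 0.26531217 -0.13531641 -0.68930252] [496.0187262  165.39309782  -2.30457587]
```

View pics/s9.png

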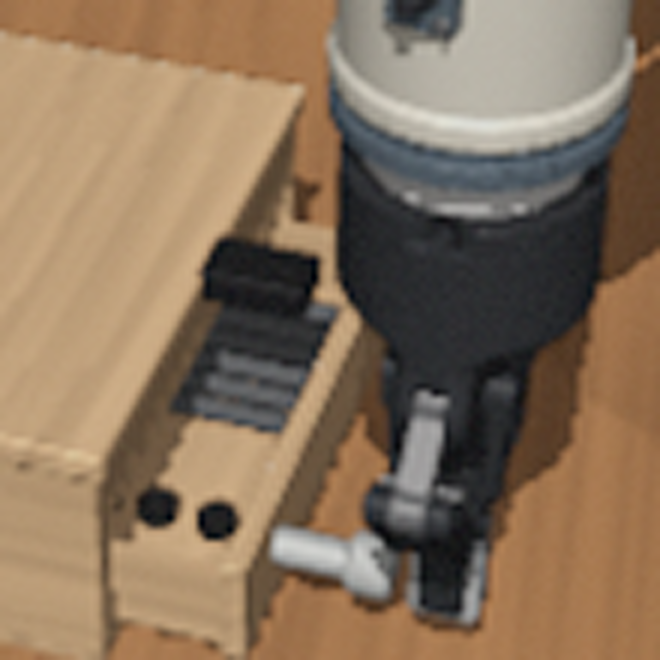

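Emit:
{"op": "arm_command", "data": {"targets": [[0.003,0,0,0,0,0],[0.003,0,0,0,0,0],[0,0.003,0,0,0,0],[0,0.003,0,0,0,0],[0,0.003,0,0,0,0],[0,0.003,0,0,0,0],[0,0.003,0,0,0,0],[0,0.003,0,0,0,0]]}}

```text
clock: 8.12
eef_pos: [513.7, 168.9, -2.3]
tcp_rot: [-3.141, 0.0, 1.43]
contact_force: [-0.9, 0.9, -0.2]
opening: 0.001
```

```bash
python3 -c "
from h import *
f=cam('side');print(r.sense()['contact_force'],r.sense()['eef_pos'])
crop(f,280,220,110,110,6,'pics/s10.png')"
```

```text
[ 0.56936264  0.53170948 -0.58546855] [514.38858093 168.90205648  -2.19319194]
```

View pics/s10.png

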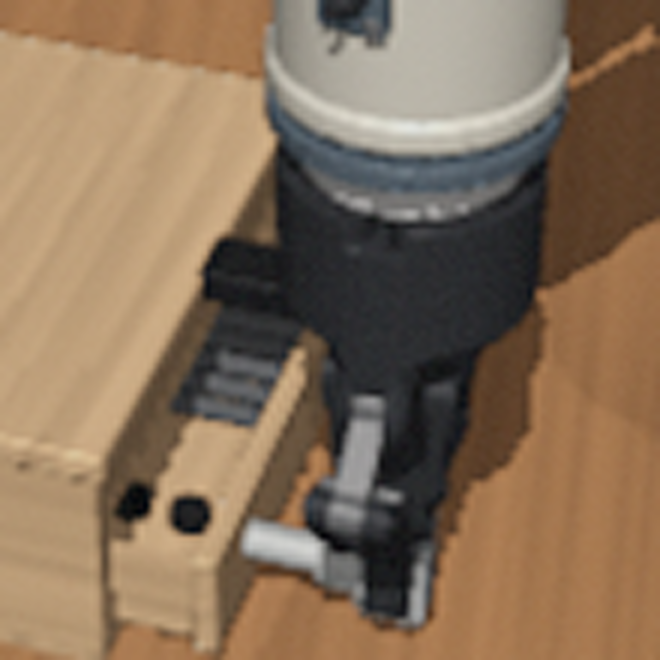

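Emit:
{"op": "arm_command", "data": {"targets": [[0,0.003,0,0,0,0],[0,0.003,0,0,0,0],[0,0.003,0,0,0,0],[0,0.003,0,0,0,0],[0,0.003,0,0,0,0],[0,0.003,0,0,0,0],[0,0.002,0,0,0,0]]}}

```text
clock: 8.75
eef_pos: [533.1, 166.1, -2.3]
tcp_rot: [-3.141, 0.0, 1.43]
contact_force: [-4.0, 1.9, 2.8]
opening: -0.003
```

```bash
python3 -c "
from h import *
f=cam('side');print(r.sense()['contact_force'],r.sense()['eef_pos'])
crop(f,260,220,110,110,6,'pics/s11.png')"
```

```text
[-1.33944167 -1.11375066 -0.59174351] [533.44814627 166.07466437  -2.30550215]
```

View pics/s11.png

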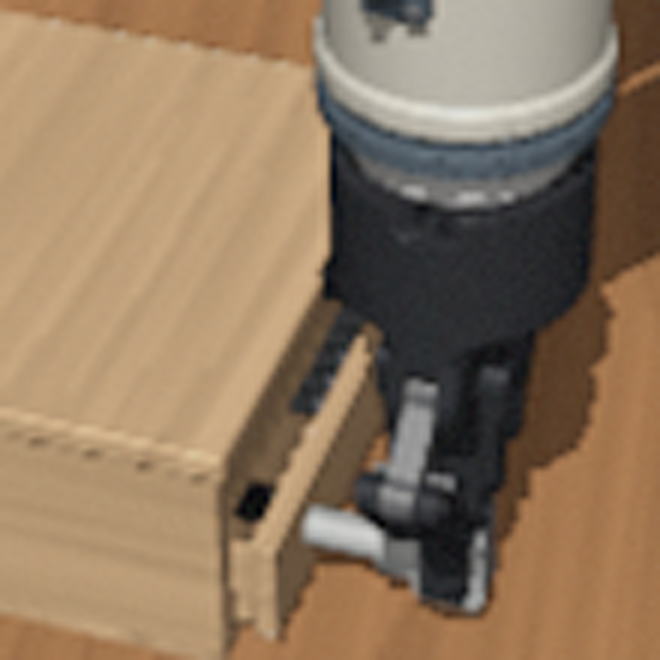

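Emit:
{"op": "arm_command", "data": {"targets": [[0,0.002,0,0,0,0],[0,0.002,0,0,0,0],[0,0.002,0,0,0,0],[0,0.002,0,0,0,0],[0,0.002,0,0,0,0]]}}

```text
clock: 9.22
eef_pos: [542.5, 164.8, -2.3]
tcp_rot: [-3.14, 0.0, 1.43]
contact_force: [-2.7, 0.2, 0.9]
opening: 0.002
```

Emit:
{"op": "arm_command", "data": {"targets": [[0,0.001,0,0,0,0],[0,0.001,0,0,0,0],[0,0.001,0,0,0,0]]}}

```text
clock: 9.47
eef_pos: [546.5, 164.3, -2.2]
tcp_rot: [3.141, -0.0, 1.43]
contact_force: [-1.2, -0.8, -0.4]
opening: -0.002
```

```bash
python3 -c "
from h import *
f=cam('side');print(r.sense()['contact_force'],r.sense()['eef_pos'])
crop(f,260,220,110,110,6,'pics/s12.png')"
```

```text
[-0.6281099   0.16703332  0.22587905] [547.00509027 164.36375136  -2.13779719]
```

View pics/s12.png

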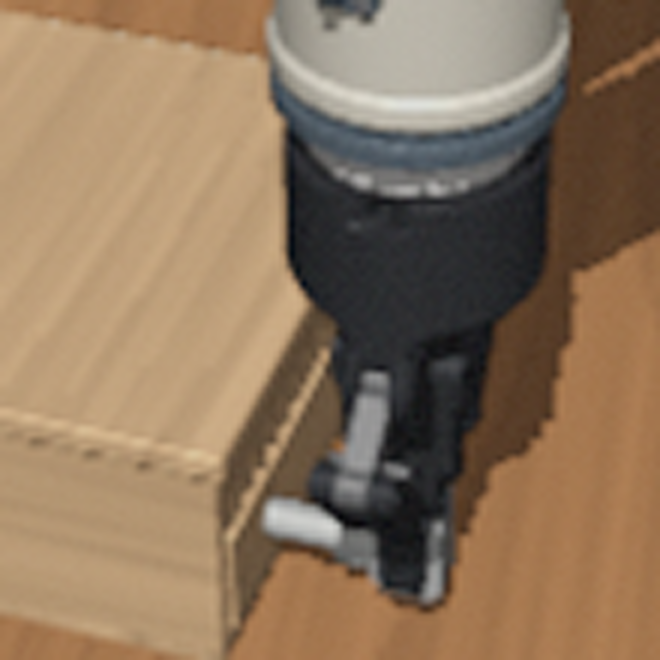

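Emit:
{"op": "arm_command", "data": {"targets": [[0,0.001,0,0,0,0],[0,0.001,0,0,0,0],[0,0.001,0,0,0,0],[0,0,0,0,0,0]]}}

```text
clock: 9.85
eef_pos: [548.3, 164.1, -2.2]
tcp_rot: [-3.14, 0.0, 1.43]
contact_force: [-4.1, 2.1, 3.3]
opening: 0.001
```

Emit:
{"op": "arm_command", "data": {"targets": [[0,0.001,0,0,0,0],[0,0.001,0,0,0,0],[0,0,0,0,0,0]]}}

```text
clock: 10.1
eef_pos: [548.3, 163.9, -2.4]
tcp_rot: [-3.136, 0.001, 1.429]
contact_force: [-10.5, 5.1, 9.6]
opening: 0.001
```

Emit:
{"op": "arm_command", "data": {"targets": [[0,-0.005,0,0,0,0],[0,-0.015,0,0,0,0],[0,-0.02,0,0,0,0],[0,-0.02,0,0,0,0],[0,-0.02,-0.02,0,0,0],[0,-0.02,-0.03,0,0,0],[0,-0.02,-0.03,0,0,0],[0,0,-0.03,0,0,0],[0,0,0,0,0,0]]}}

```text
clock: 10.85
eef_pos: [434.9, 181.9, 112.8]
tcp_rot: [3.134, -0.004, 1.431]
contact_force: [1.6, 0.8, 0.4]
opening: 0.0
```

```bash
python3 -c "
from h import *
go([0,0,0])
crop(cam('side'),200,200,180,140,4,'pics/s13.png')
crop(cam('top'),230,145,130,145,4,'pics/t13.png')"
```

```text
pos [434.9 181.9 112.8] rot [ 3.134 -0.004  1.431] F [1.56 0.8  0.35] op 0.0 t 10.85 q [ 0.39  0.24  2.05 -0.    0.85 -1.04]
shift tool mm [-241.2 -406.1  108.7]
```

View pics/s13.png

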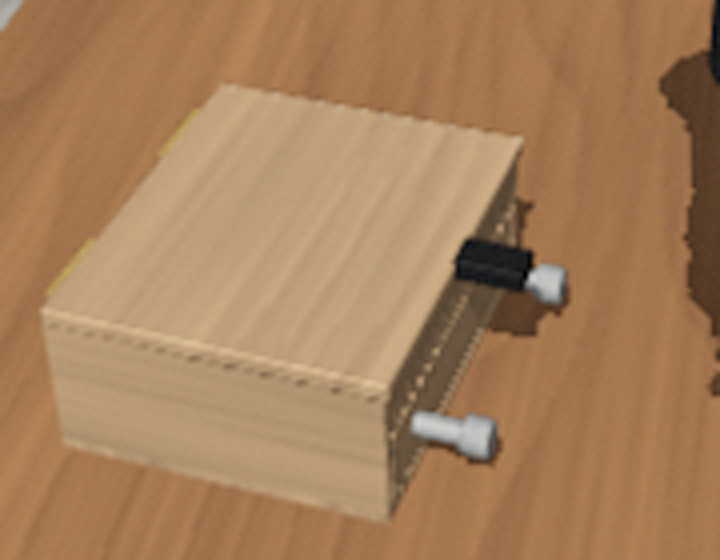

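View pics/t13.png

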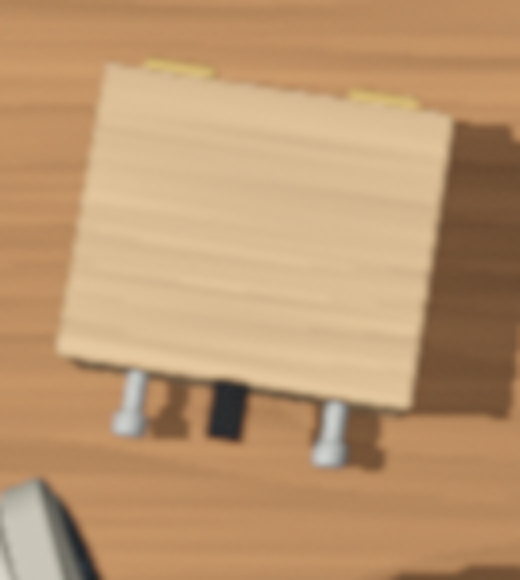

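```bash
python3 -c "
from h import *
f=cam('side');g=cam('top')
p=lambda c,x,y,ox,oy,z: ray(c,(x+.5)/4-.5+ox,(y+.5)/4-.5+oy,z).round(1)
print('top tab lid edge',p(g,232,381,230,145,90),'end',p(g,224,438,230,145,90))
print('side tab top corners', *[p(f,x,y,200,200,90) for x,y in [(472,240),(531,251),(524,268),(458,257)]])
crop(f,300,245,60,45,12,'pics/tab.png')
"
```

```text
top tab lid edge [586.   88.6  90. ] end [553.5  92.4  90. ]
side tab top corners [580.5  87.2  90. ] [551.1  90.8  90. ] [552.4 104.2  90. ] [584.8 101.4  90. ]
```

View pics/tab.png

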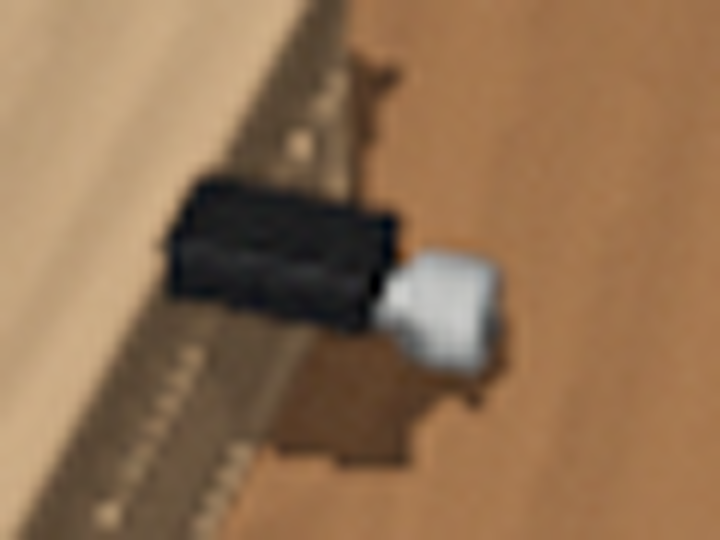

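```bash
python3 -c "
from h import *
go([562,95,130],1.43)"
```

```text
pos [432.4 180.4 107.3] rot [ 3.141 -0.     1.43 ] F [-0.52  0.27 -0.77] op -0.0 t 11.05 q [ 0.39  0.25  2.05 -0.    0.84 -1.04]
shift tool mm [-66.3 140.3 -22.6]
turn [ 0.0002 -0.     -0.0001]
```

Emit:
{"op": "arm_command", "data": {"targets": [[-0.0066,0.014,-0.01,0,0,0],[-0.0066,0.014,-0.01,0,0,0],[-0.0066,0.014,-0.003,0,0,0],[-0.0066,0.014,0,0,0,0],[-0.0066,0.014,0,0,0,0],[-0.0066,0.014,0,0,0,0],[-0.0066,0.014,0,0,0,0],[-0.0066,0.014,0,0,0,0],[-0.0066,0.014,0,0,0,0],[-0.0066,0.014,0,0,0,0],[0,0,0,0,0,0],[0,0,0,0,0,0]], "fingers": 0.05, "squeeze": 40}}

```text
clock: 12.05
eef_pos: [562.3, 94.9, 130.6]
tcp_rot: [-3.141, -0.0, 1.429]
contact_force: [0.0, 1.4, -0.0]
opening: 0.588
```

```bash
python3 -c "
from h import *
go([562,95,130],1.43)
f=cam('side');crop(f,270,200,100,90,8,'pics/s14.png');e=r.sense()['eef_pos'];print(((proj(f,[e,e+[0,0,19]])-[270,200])*8).round())
crop(cam('top'),230,145,130,145,4,'pics/t14.png')"
```

```text
pos [562.3  94.9 130.6] rot [-3.141 -0.     1.429] F [ 0.02  1.37 -0.04] op 0.59 t 12.05 q [ 0.16  0.36  1.82  0.    0.96 -1.26]
shift tool mm [ 0.1 -0.3  0.6]
turn [-0.0003 -0.     -0.0012]
[[454. 369.]
 [455. 302.]]
```

View pics/s14.png

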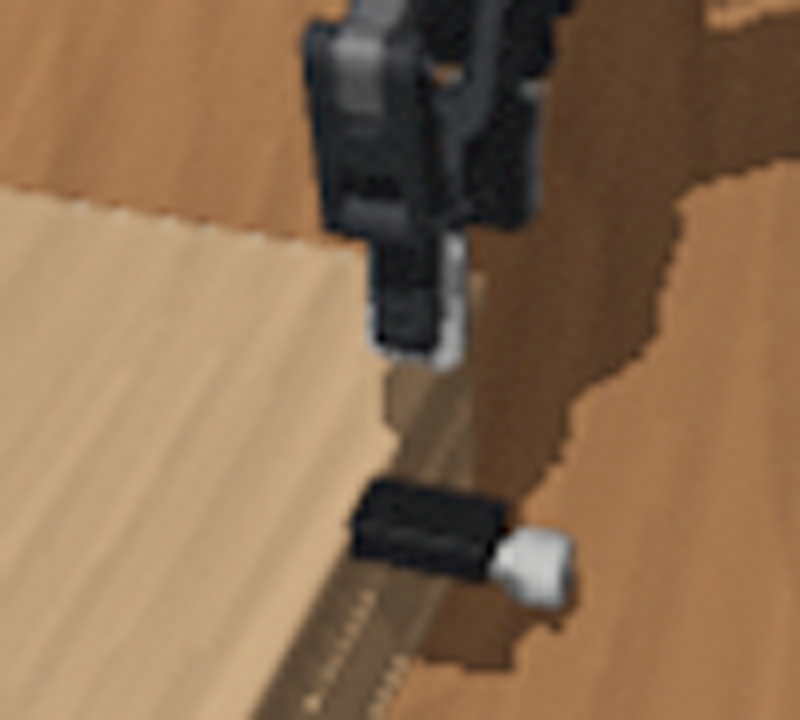

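View pics/t14.png

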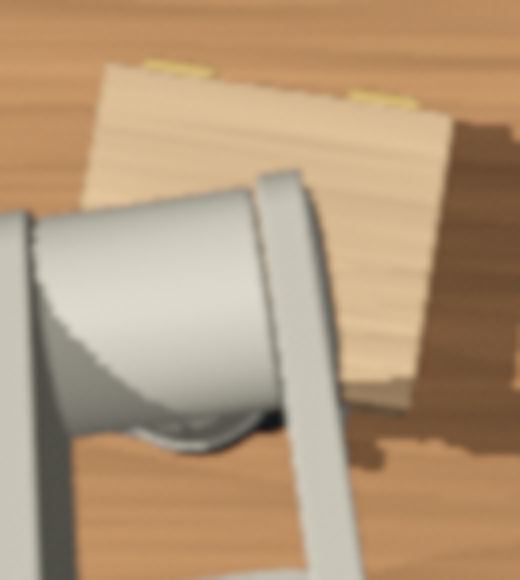

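Emit:
{"op": "arm_command", "data": {"targets": [[-0.003,0,0.01,0,0,0],[0,0,0.012,0,0,0],[0,0,0.012,0,0,0],[0,0,0.012,0,0,0],[0,0,0.012,0,0,0],[0,0,0.012,0,0,0],[0,0,0,0,0,0],[0,0,0,0,0,0]]}}

```text
clock: 12.82
eef_pos: [560.5, 92.5, 59.7]
tcp_rot: [-3.14, 0.001, 1.43]
contact_force: [1.0, 0.7, -0.4]
opening: 0.586
```

```bash
python3 -c "
from h import *
go([562,95,50],1.43)
f=cam('side');crop(f,270,200,100,90,8,'pics/s15.png')"
```

```text
pos [560.5  92.5  59.7] rot [-3.14e+00  1.00e-03  1.43e+00] F [ 1.02  0.73 -0.4 ] op 0.59 t 12.82 q [ 0.16  0.45  1.87  0.    0.82 -1.27]
shift tool mm [2.7 1.1 9.7]
turn [-0.002   0.0006  0.0001]
```

View pics/s15.png

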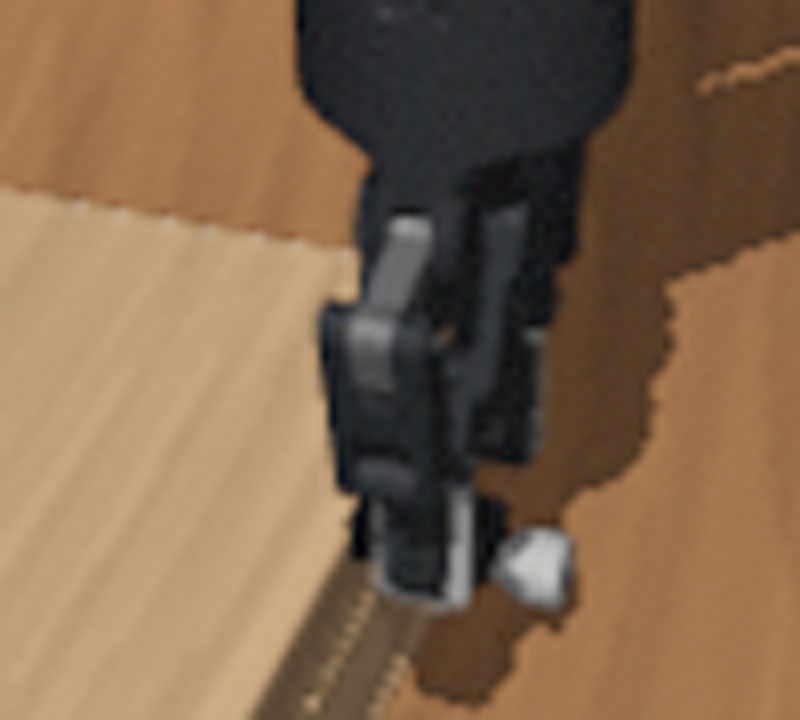

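Emit:
{"op": "arm_command", "data": {"targets": [[0,0.003,0.006,0,0,0],[0,0,0.005,0,0,0],[0,0,0,0,0,0]]}}

```text
clock: 13.12
eef_pos: [564.1, 92.0, 49.2]
tcp_rot: [-3.141, 0.0, 1.43]
contact_force: [-0.3, 0.5, -0.6]
opening: 0.588
```

Emit:
{"op": "arm_command", "data": {"targets": [[0,0,0,0,0,0],[0,0,0,0,0,0],[0,0,0,0,0,0],[0,0,0,0,0,0],[0,0,0,0,0,0],[0,0,0,0,0,0],[0,0,0,0,0,0]], "fingers": 0, "squeeze": 40}}

```text
clock: 13.7
eef_pos: [564.7, 94.6, 50.4]
tcp_rot: [3.141, -0.004, 1.429]
contact_force: [-1.3, 15.1, 0.9]
opening: 0.249
```

```bash
python3 -c "
from h import *
go([562,95,50],1.43)
f=cam('side');crop(f,270,200,100,90,8,'pics/s16.png')"
```

```text
pos [564.7  94.6  50.4] rot [ 3.141 -0.004  1.429] F [-1.29 15.13  0.85] op 0.25 t 13.7 q [ 0.16  0.47  1.87  0.    0.8  -1.27]
shift tool mm [-0.  -2.7  0.4]
turn [ 0.0009 -0.0036 -0.0007]
```

View pics/s16.png

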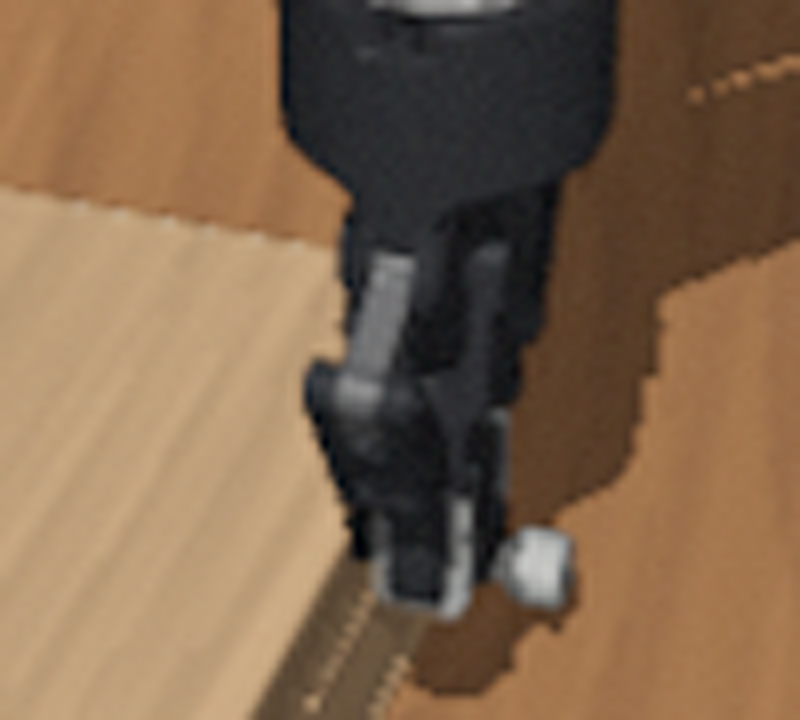

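Emit:
{"op": "arm_command", "data": {"targets": [[0.0025,0,0,0,0,0],[0,0.0005,-0.0085,0,0,0],[0,0.0008,-0.0085,0,0,0],[0,0.0012,-0.0083,0,0,0],[0,0.0015,-0.0083,0,0,0],[0,0,0,0,0,0]]}}

```text
clock: 14.25
eef_pos: [569.7, 94.1, 85.5]
tcp_rot: [3.139, -0.001, 1.43]
contact_force: [4.2, 1.6, -3.9]
opening: 0.247
```

```bash
python3 -c "
from h import *
go([562,95,50],1.43)
f=cam('side');crop(f,190,160,190,150,4,'pics/s17.png')"
```

```text
pos [569.7  94.1  85.5] rot [ 3.139e+00 -1.000e-03  1.430e+00] F [ 4.18  1.6  -3.92] op 0.25 t 14.25 q [ 0.16  0.42  1.84  0.    0.87 -1.27]
shift tool mm [-0.2 -7.9 35.5]
turn [ 0.0022 -0.0008 -0.0004]
```

View pics/s17.png

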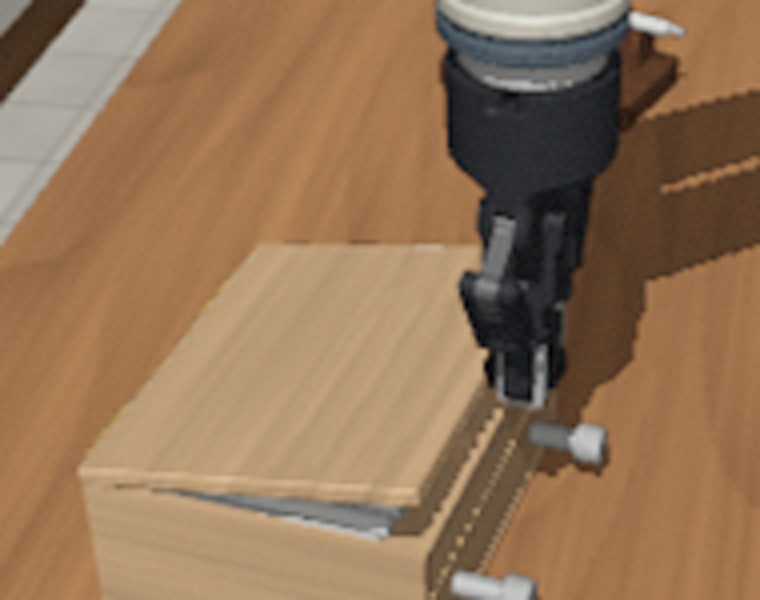

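Emit:
{"op": "arm_command", "data": {"targets": [[0,0.0019,-0.0083,0,0,0],[0,0.0023,-0.0081,0,0,0],[0,0.0026,-0.0081,0,0,0],[0,0.003,-0.0079,0,0,0],[0,0.0033,-0.0078,0,0,0],[0,0.0036,-0.0076,0,0,0],[0,0.004,-0.0075,0,0,0],[0,0.0043,-0.0073,0,0,0],[0,0,0,0,0,0]]}}

```text
clock: 15.05
eef_pos: [594.4, 90.6, 146.8]
tcp_rot: [3.14, -0.001, 1.43]
contact_force: [5.7, 1.9, -6.8]
opening: 0.247
```

```bash
python3 -c "
from h import *
go([562,95,50],1.43)
f=cam('side');crop(f,190,130,190,150,4,'pics/s18.png')"
```

```text
pos [594.4  90.6 146.8] rot [ 3.14e+00 -1.00e-03  1.43e+00] F [ 5.69  1.92 -6.82] op 0.25 t 15.05 q [ 0.15  0.38  1.74  0.    1.02 -1.28]
shift tool mm [ -0.2 -32.8  96.7]
turn [ 0.0015 -0.0006 -0.0002]
```

View pics/s18.png

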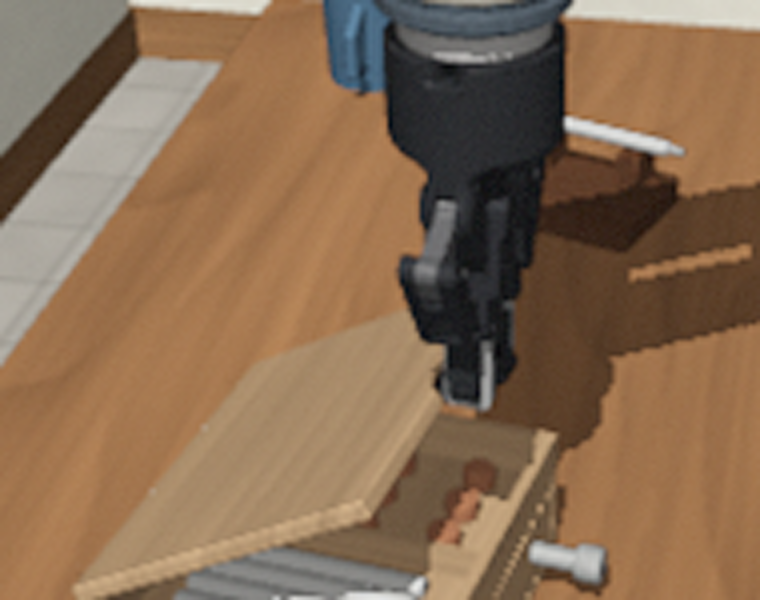

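Emit:
{"op": "arm_command", "data": {"targets": [[0,0.005,-0.0071,0,0,0],[0,0.005,-0.0069,0,0,0],[0,0.0053,-0.0067,0,0,0],[0,0.0055,-0.0064,0,0,0],[0,0.0059,-0.0062,0,0,0],[0,0.006,-0.006,0,0,0],[0,0,0,0,0,0],[0,0,0,0,0,0]]}}

```text
clock: 15.77
eef_pos: [625.8, 86.0, 185.1]
tcp_rot: [-3.141, -0.0, 1.43]
contact_force: [4.2, 2.0, -6.6]
opening: 0.242
```

```bash
python3 -c "
from h import *
go([562,95,50],1.43)
f=cam('side');crop(f,190,120,190,150,4,'pics/s19.png');cv2.imwrite('pics/s19f.png',f['image'])
crop(cam('top'),230,145,130,145,4,'pics/t19.png')"
```

```text
pos [625.8  86.  185.1] rot [-3.141 -0.     1.43 ] F [ 4.22  2.04 -6.58] op 0.24 t 15.77 q [ 0.13  0.39  1.64  0.    1.12 -1.3 ]
shift tool mm [-1.000e-01 -6.440e+01  1.351e+02]
turn [-0.0002 -0.0003 -0.0002]
```

View pics/s19.png

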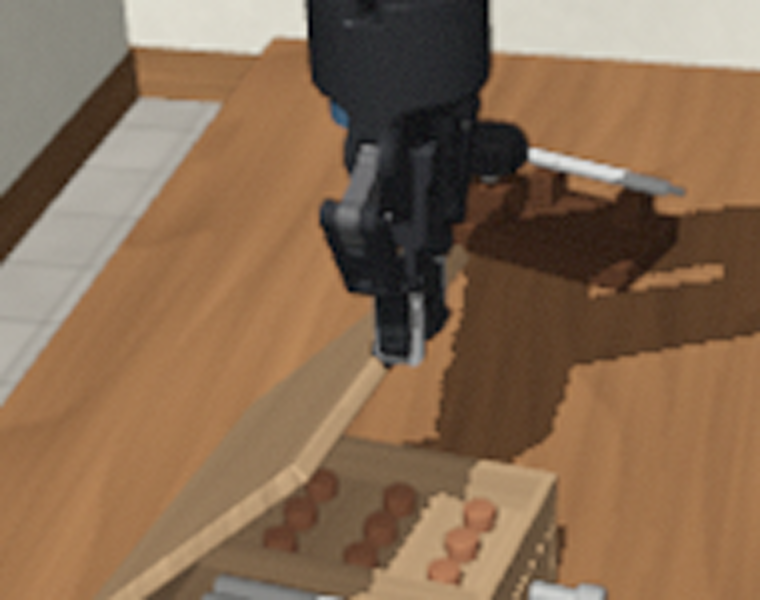

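View pics/s19f.png

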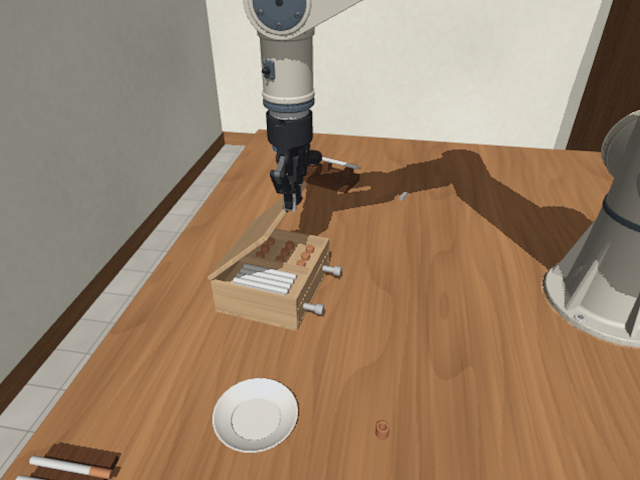

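View pics/t19.png

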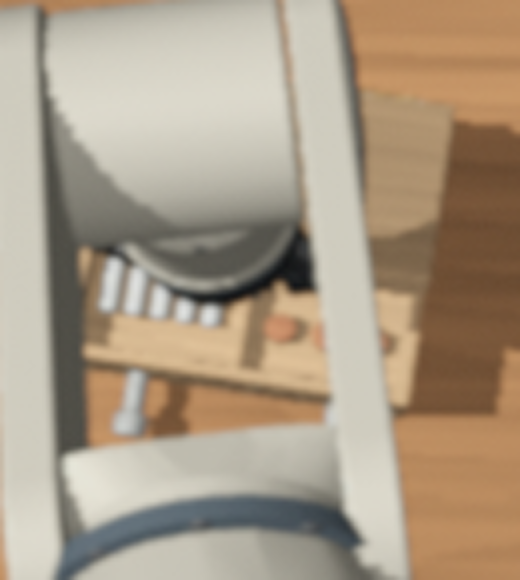

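```bash
python3 -c "
from h import *
f=cam('side')
crop(f,210,190,90,90,8,'pics/s20.png')
a=-.1428;x,y=669.1,83.9
u=np.array([np.cos(a),np.sin(a),0]);w=np.array([-np.sin(a),np.cos(a),0]);k=np.array([0,0,1.])
o=np.array([x,y,0])
for t in (0,35,40,45,50,55):
    t=np.radians(t);h=o+85*u+78*k;al=-np.cos(t)*u+np.sin(t)*k;n=np.sin(t)*u+np.cos(t)*k
    P=[h+173*al+102*w,h+173*al+10*n+102*w,h+10*n+102*w]
    print(round(np.degrees(t)),((proj(f,P)-[210,190])*8).round().tolist())
"
```

```text
0 [[701.0, 894.0], [699.0, 860.0], [-3.0, 702.0]]
35 [[546.0, 508.0], [518.0, 471.0], [-24.0, 703.0]]
40 [[501.0, 453.0], [470.0, 417.0], [-27.0, 704.0]]
45 [[452.0, 400.0], [418.0, 366.0], [-29.0, 705.0]]
50 [[399.0, 350.0], [362.0, 317.0], [-31.0, 707.0]]
55 [[342.0, 302.0], [303.0, 272.0], [-32.0, 709.0]]
```

View pics/s20.png

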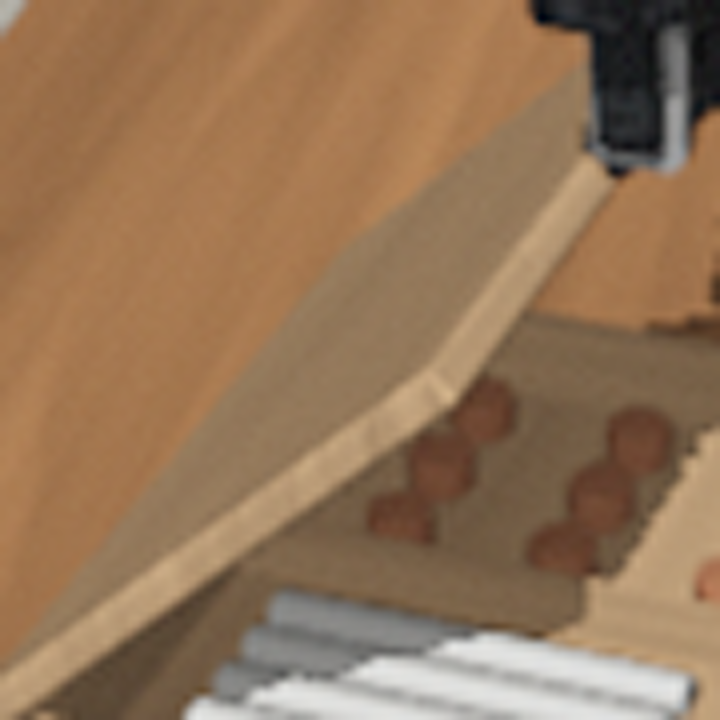

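Emit:
{"op": "arm_command", "data": {"targets": [[0,0,0,0,0,0],[0,0,0,0,0,0],[0,0,0,0,0,0],[0,0,0,0,0,0],[0,0,0,0,0,0],[0,0,0,0,0,0]]}}

```text
clock: 16.42
eef_pos: [625.5, 86.1, 184.9]
tcp_rot: [3.142, -0.0, 1.43]
contact_force: [4.1, 4.0, -6.4]
opening: 0.248
```

```bash
python3 -c "
from h import *
go([625.8,86,185.1],1.43)
f=cam('side')
a=cv2.resize(f['image'][200:340,200:350],None,fx=4,fy=4);b=cv2.resize(cv2.imread('pics/side0.png')[200:340,200:350],None,fx=4,fy=4)
cv2.imwrite('pics/s21.png',a)
d=cv2.absdiff(f['image'],cv2.imread('pics/side0.png')).max(2)
print('diff saucer,ring,clip',d[375:455,205:305].mean(),d[415:445,370:395].mean(),d[185:205,395:412].mean())"
```

```text
pos [625.5  86.1 184.9] rot [ 3.142 -0.     1.43 ] F [ 4.09  4.04 -6.36] op 0.25 t 16.42 q [ 0.13  0.39  1.64  0.    1.11 -1.3 ]
shift tool mm [-0.   0.3 -0.2]
turn [ 0.0001 -0.0002  0.    ]
diff saucer,ring,clip 1.311875 1.8146666666666667 32.89705882352941
```

View pics/s21.png

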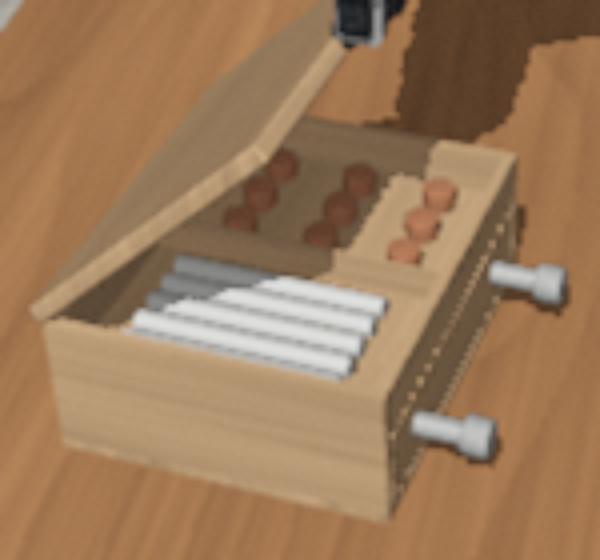

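The lid stands at about 45° and holds steady. The left knob is at the same spot, (480,437), as after the push, so the drawer is still home. The clip region differs from the first picture because the arm's shadow now falls on it; the full view still shows the clip at (403,196).

```bash
python3 -c "
from rig import r
r.sign_off()"
```

```text
the job is handed in; nothing more can be done
```

The drawer is pushed home and the lid is held open at about 45°, with the gripper still on the tab. I handed the job in at about 16.5 s of the 54 s allowed. The hand-in gave no verdict.

**Drawer:** I pushed the left knob with the closed fingers. Past the catch it stopped against the hard stop: the push rose to about 10 N with no further travel. In the later pictures the drawer front is flush and the knobs have not moved. The lid was still shut then.

**Lid:** I gripped the tab across its width; the fingers stopped at about 21 mm, against its 22 mm. I then lifted it along the hinge's arc.
- **Angle:** The lid's front corner in the side picture matches 45°, and the distance the tool moved agrees.
- **Hold:** After 0.6 s of holding, the pose had changed by less than 0.5 mm. The tool felt about 8.6 N.

**Saucer, ring and clip:** The arm never went near them. The pictures show the saucer and ring unchanged. The clip's patch of the image did change, because the arm's shadow now covers it, but it is still visible in the same place.

**Checks that disagreed:**
- **Cameras:** Before correction, the two cameras put the chest about 8 mm apart in y. Correcting both against the robot's base brought them to within a few mm.
- **Fingertip height:** The closed fingertips looked about 19 mm above the reported tool point. I lowered them to a reading of −20 mm and felt no contact with the table. I therefore set the heights for the push and the grasp from the pictures.

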